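# Set up the pull-out test console

### The arm

A 7-joint arm with a two-finger parallel gripper is mounted at the origin on the work surface. World frame = base frame: x ahead of the robot, y to its left, z up, the work surface at z = 0. Lengths are in m, angles in degrees, forces in N, time in s.
With the tool pointing down it reaches from about 0.425 to 0.875 m from the base axis. Payload 4.7 kg.
Tool frame: the origin (TCP) lies on the centre line of the jaws, within the pads' length; the fingertips stand 17 mm ahead of it and the grasp point (between the pads) lies 2 mm behind it; z points along the fingers, y is the line along which they close (so a half turn about z gives the same grasp; the last joint's range is limited). The gripper opens to 87 mm and grips with 3 to 60 N. Pads are 19 mm wide; open, the fingers measure 117 mm over their backs; the gripper's body (75 mm by 190 mm) begins 51 mm behind the grasp point.
Start: joints at [-63.707, 18.392, -4.016, 83.108, 1.295, 78.541, -3.26], TCP at [0.28, 0.587, 0.24] pointing down, gripper open.
Joint ranges: [-163.93, 163.93], [-17.29, 119.83], [-79.2, 71.16], [3.27, 140.29], [-89.18, 269.18], [5.43, 117.66], [-154.24, 154.24]. Speed limits (degrees/s): [147.25, 147.25, 180, 180, 180, 180, 180].

### API

Orientations are given as [roll, pitch, yaw] about the fixed x, y, z axes, in that order (R = Rz(yaw) Ry(pitch) Rx(roll)).
In Python, from cell import env, read_camera gives the robot as it stands.
- The arm moves only by the shell command python3 -m jog 'ROWS' [FORCE]. ROWS is JSON, a list of rows, each a list of 5 numbers: the opening, from 0 (shut) to 1 (fully open), then the shift along the tool's x, y, z each as a share of 0.02 m, from -1 to 1, then the turn about the tool's z as a share of 45 degrees, from -1 to 1. In form: [[gripper, x, y, z, yaw], ...]. A call has 1 to 12 rows; each row shifts and turns the commanded pose from where the row before left it, along the tool's axes as they then stand; what a row does not reach is not made up. A row lasts 1/12 s, in which the tool goes at most 41.7 mm and 7.16 degrees, less where a joint would pass 70% of its speed; a pose out of reach is approached as far as the arm can. A call with a number of a shift or a turn outside -1 to 1 is refused whole. A call with a gripper value outside its range is refused whole. The fingers move at their own pace and stop on an object; FORCE is the grip in N (left out, the last holds). Time passes only in rows, so rows that do not move let the fingers close. It gives the time, the measured TCP pose, the force, the opening and the grip force at its end, in the units of the state.
- env.get_obs(): the state, without advancing time (a new reading comes with each control period).
- read_camera(name): name is "scene" or "top" or "wrist"; returns a dict with "color" (384x512x3 uint8, red, green, blue), "range_z" (384x512 float32, m along the optical axis (not along the pixel's ray), 0 where there is no reading), "mtx" (3x3 intrinsics, pixels), "world_from_camera" (4x4, takes a point from camera to world coordinates); the wrist camera has in their place "T_tool_cam" (4x4, takes a point from camera to tool coordinates, whose origin is the TCP and whose axes are the flange's). Camera axes: x right, y down, z forward; pixel columns grow to the right and rows downward; lengths in m; the calibration is good to about 2 mm. A picture is of the moment at which its call begins: read the wrist's pose just before it.
- env.sign_off(): hands the job in; it is judged then, once.
The state is a dict: "time_s": time; "qpos": joint angles; "joint_velocities": joint speeds; "effort": joint torques, N m; "tool_pos": TCP position; "tool_rot": TCP orientation; "force": force on the tool from outside, world axes, zero at the start; "wrist_torque": the same for the moment, N m; "grip_width": finger opening in m; "grasp_force": force on a finger pad.
Only numpy, scipy, OpenCV 4.12 (cv2) and the standard library are available. Lean on these libraries where they do the work, as an engineer would, in place of code of your own. Each camera call takes 0.05 s, during which the arm holds its last target. There are 200 camera calls.

### The job

Set up the pull-out console on the test bench. First pick the handheld meter out of the drawer's way and lay it gently, face up, in the middle of the flat mat; then pull the keyboard drawer fully out of its cabinet by its handle, and fold the screen up so that it leans 20 degrees back past upright (110 degrees from lying flat) and stays there. Do not shift or knock over the other loose things on the bench.

Things in the scene. Friction and masses are not known exactly. Their poses are not given: they have to be found in the camera images.
- cabinet: Low grey instrument cabinet, fixed, 260 (x) x 300 (y) x 108 (z) mm, walls 12 mm, its mouth open on the -x face. Origin: on the bench, under the middle of the mouth; x points from the mouth to the back (the cabinet fills x = 0 to 260 mm, the drawer comes out to -x), y to the left, z up. Nothing stands on its top.
- tray (a joint): Keyboard drawer, sliding out along the cabinet's -x: 0 m fully in, 0.145 fully out; about 6 N of friction; stays where left. Front plate 240 mm wide, 12 mm thick, 30 to 80 mm above the bench, outer face at cabinet x = 0 when shut. Behind it a flat keyboard deck 200 mm wide, its top about 46 mm above the bench, without side walls.
- tray_handle (a point): Middle of the drawer's bar handle: a round bar 12 mm thick, 120 mm long along the cabinet's y, 74 mm above the bench, 45 mm out from the face of the front plate (39 mm free gap behind the bar). It can be taken from above. Moves with the drawer; axes as the cabinet's.
- screen (a joint): Angle of the folding screen: 0 rad flat over the keyboard, face down; 1.571 upright; 2.5 at its stop. The stiff hinge (0.32 N m friction) holds it where it is left. The hinge axis runs along the cabinet's y, 87 mm above the bench, 165 mm behind the handle bar. Screen: black plate 105 mm long (hinge to free edge), 240 mm wide, 10 mm thick, 0.3 kg; when flat its underside is 82 mm above the bench.
- screen_edge (a point): Middle of the screen's free edge, 105 mm from the hinge, at half its thickness. The screen overhangs the keyboard deck by 20 mm on each side (y = +-100 to +-120 mm in the cabinet frame), with nothing below it there down to the bench, so a fingertip tilted in from the side can get under its side edge and push it up. Moves with the screen.
- meter: Handheld meter, loose, a grey slab 160 (x) x 60 (y) x 38 (z) mm, about 0.35 kg, with a glass window and a black dial on its upper face. It lies on the bench in front of the drawer. Origin: centre of its underside; x along its length, z up through its face.
- mat: Flat dark rubber mat, fixed, 240 (x) x 180 (y) x 3 (z) mm, to the left or the right of the cabinet's front. Origin: centre of its underside.
- bin: Open parts bin, fixed, 180 x 110 x 75 mm, on the other side from the mat. Origin: centre of its underside.
- bottle: Tall white bottle, loose, 50 mm diameter, 165 mm high, standing beside the drawer's path on one side (about 178 mm off the cabinet's middle line). Leave it. Origin: centre of its underside.
- spool: Low metal spool, loose, 56 mm diameter, 46 mm high, standing beside the drawer's path on the side away from the bottle. Leave it. Origin: centre of its underside.
- screwdriver: Screwdriver 190 mm long lying on the bench near the robot. Leave it. Origin: about its middle.
- brush: Brush 170 mm long lying on the bench near the robot. Leave it. Origin: about its middle.
- carton: Small cardboard box, loose, 100 x 75 x 55 mm. Leave it. Origin: centre of its underside.
- jar: Closed amber jar, loose, 60 mm diameter, 70 mm high. Leave it. Origin: centre of its underside.
There are look-alikes about, which are no part of the job. Leave any purple or turquoise look-alike of the meter alone.

How it is judged:
By the outcome, as a careful person would: the job done as asked, in the order asked, and still so for the second after the job is handed in, with the robot touching nothing.
It also fails if it takes over 64 s, if anything falls off the work surface, if the arm or the gripper's body presses on something with over 40 N, if the wrist force passes 120 N, or if a joint passes its speed limit or range.

## Working session

There is one attempt and no reset: what is moved stays moved. The work goes in short steps, Python scripts to look and compute and a shell command to move; the robot and the scene stay as the last step left them, time stands still between calls to the robot, and variables do not carry over. Pictures are saved under pics/ and viewed, at most 10 in all, crops included, and the job is handed in when it is done.

```bash
ls; mkdir -p pics
python3 - <<'E'
from cell import env, read_camera
import cv2, numpy as np
print(env.get_obs())
for n in("top","scene"):
    c=read_camera(n); cv2.imwrite(f"pics/{n}0.png",c["color"][:,:,::-1]); np.savez(f"pics/{n}0.npz",**c)
    print(n,c["mtx"].round(1).tolist(),c["world_from_camera"].round(3).tolist())
E
```

```text
pics
{'time_s': 0.0, 'qpos': array([-63.70606005,  18.43772826,  -4.01713687,  83.17490417,
         1.29630864,  78.54005788,  -3.25815787]), 'joint_velocities': array([-0.00490674, -0.07083204,  0.007306  , -0.02490188, -0.07968185,
        0.11796143, -0.03901544]), 'effort': array([-7.37457549e-05, -4.91287887e+01, -4.03820481e-01, -3.12530994e+01,
       -6.38653035e-02,  4.40971262e-02,  1.84096075e-04]), 'tool_pos': array([0.27950277, 0.58626436, 0.23847677]), 'tool_rot': array([-1.79892632e+02,  6.50958895e-03,  1.54519443e+02]), 'force': array([ 0.85549127, -0.06194883, -0.51826671]), 'wrist_torque': array([ 0.0160472 , -0.03228665,  0.01271391]), 'grasp_force': 0.0, 'grip_width': 0.08687671202436305}
top [[352.1, 0.0, 248.8], [0.0, 352.1, 200.3], [0.0, 0.0, 1.0]] [[0.022, -0.992, 0.123, 0.34], [-1.0, -0.02, 0.02, -0.014], [-0.017, -0.123, -0.992, 1.171], [0.0, 0.0, 0.0, 1.0]]
scene [[378.4, 0.0, 254.1], [0.0, 378.4, 189.7], [0.0, 0.0, 1.0]] [[-0.776, 0.437, -0.455, 0.973], [0.63, 0.541, -0.556, 0.596], [0.003, -0.718, -0.696, 0.85], [0.0, 0.0, 0.0, 1.0]]
```

View pics/top0.png

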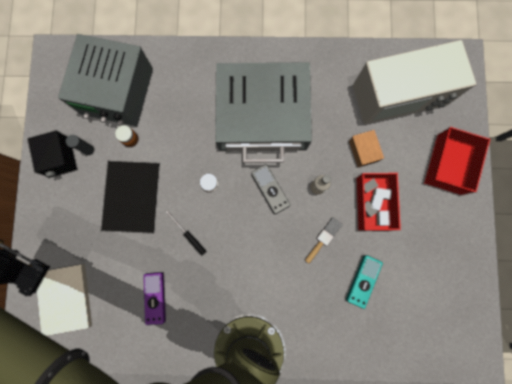

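View pics/scene0.png

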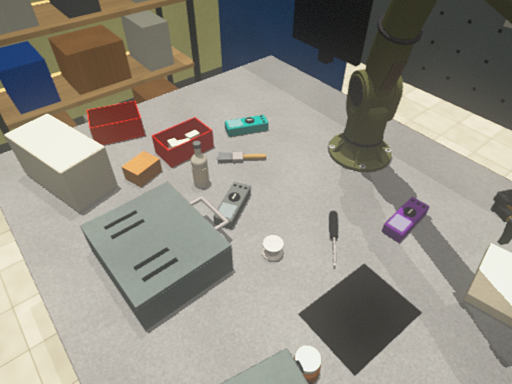

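The top view shows the grey meter at (271,190), the handle bar at (264,158), the cabinet at (263,105), the mat at (130,197), the spool at (208,182) and the bottle at (319,184). The scene view agrees. Next I turn these into positions.

```bash
cat > h.py <<'E'
import numpy as np, cv2
from scipy.spatial.transform import Rotation as R
def cloud(c,T=None):
    T=c["world_from_camera"] if T is None else T
    z=c["range_z"]; v,u=np.indices(z.shape); K=c["mtx"]
    P=np.stack([(u-K[0,2])/K[0,0]*z,(v-K[1,2])/K[1,1]*z,z],-1)
    W=P@T[:3,:3].T+T[:3,3]; W[z==0]=np.nan
    return W
def rect(P):
    (c,s,a)=cv2.minAreaRect((P[:,:2]*1000).astype(np.float32))
    b=cv2.boxPoints((c,s,a)); e=[b[1]-b[0],b[2]-b[1]]; l=max(e,key=np.linalg.norm)
    return np.round(c,1),np.round(sorted(s),1),round(np.degrees(np.arctan2(l[1],l[0]))%180,1)
E
python3 - <<'E'
from h import *
for n in("top","scene"):
    c=np.load(f"pics/{n}0.npz"); W=cloud(c); X,Y,Z=W[...,0],W[...,1],W[...,2]
    print(n,"bench z",np.nanmedian(Z[(X>.3)&(X<.5)&(abs(Y)<.2)]))
    def comps(m,lab,amin=15):
        k,L,st,ce=cv2.connectedComponentsWithStats(m.astype(np.uint8))
        for i in range(1,k):
            if st[i,4]>=amin: 
                p=W[L==i]; print(lab,ce[i].round(),st[i,4],rect(p),"z",np.nanpercentile(p[:,2],[5,50,95]).round(3))
    reg=(X>.35)&(X<.95)&(Y>-.3)&(Y<.5)
    comps(reg&(Z>.03)&(Z<.05),"z30-50")
    comps(reg&(Z>.06)&(Z<.09),"z60-90")
    comps(reg&(Z>.1)&(Z<.118),"cab")
    comps(reg&(Z>.12)&(Z<.2),"tall",6)
    comps(reg&(c["color"].max(-1)<45)&(Z<.015),"mat",500)
E
```

```text
top bench z 0.0010587826649055554
z30-50 [135. 102.] 224 (array([816.2, 395.9]), array([ 89.6, 254.1]), np.float32(144.4)) z [0.031 0.04  0.049]
z30-50 [130. 140.] 81 (array([678.4, 412.9]), array([33.1, 56.4]), np.float32(137.2)) z [0.032 0.043 0.048]
z30-50 [278. 142.] 29 (array([674.6, -83.1]), array([ 2.9, 92.6]), np.float32(91.7)) z [0.039 0.043 0.047]
z30-50 [234. 150.] 25 (array([646.9,  62.6]), array([ 2.2, 49.1]), np.float32(92.2)) z [0.035 0.04  0.049]
z30-50 [263. 150.] 61 (array([649. , -32.6]), array([  2.4, 109.2]), np.float32(91.2)) z [0.032 0.039 0.049]
z30-50 [290. 149.] 21 (array([ 651.2, -125.5]), array([ 1.7, 45.8]), np.float32(90.0)) z [0.032 0.045 0.047]
z30-50 [270. 189.] 890 (array([521. , -59.1]), array([ 60.3, 159.9]), np.float32(30.8)) z [0.035 0.039 0.044]
z30-50 [208. 182.] 222 (array([536.9, 142.6]), array([52.7, 53.9]), np.float32(4.4)) z [0.043 0.047 0.049]
z30-50 [314. 190.] 20 (array([ 519.6, -202.8]), array([15.2, 45.6]), np.float32(44.8)) z [0.033 0.042 0.048]
z60-90 [137.  92.] 271 (array([834.8, 379.8]), array([ 34.9, 219.6]), np.float32(159.4)) 
[... 2395 characters left out ...]
7.4, 395.2]), np.float32(132.6)) z [0.061 0.075 0.089]
z60-90 [309. 358.] 525 (array([686.2, 422.2]), array([48.8, 52. ]), np.float32(90.1)) z [0.068 0.071 0.073]
cab [199. 160.] 105 (array([ 538.3, -206.1]), array([31.4, 46.8]), np.float32(148.1)) z [0.101 0.108 0.117]
cab [154. 242.] 10090 (array([785.6, -29.5]), array([260.6, 304.2]), np.float32(91.2)) z [0.107 0.109 0.111]
cab [300. 366.] 34 (array([725.3, 431.9]), array([ 6.5, 19.7]), np.float32(81.6)) z [0.109 0.116 0.118]
tall [197. 149.] 123 (array([ 532., -214.]), array([23.7, 26. ]), np.float32(113.6)) z [0.121 0.146 0.167]
tall [272. 371.] 1640 (array([787.3, 397.7]), array([ 63.5, 154.5]), np.float32(141.4)) z [0.144 0.146 0.148]
```

```bash
cat >> h.py <<'E'
def go(x,y,z,yaw=None):
    "print remaining move in tool axes (shares of 20 mm) and turn (shares of 45 deg), after turning"
    from cell import env
    o=env.get_obs(); p=o["tool_pos"]; r=o["tool_rot"]
    Rm=R.from_euler("xyz",r,degrees=True)
    yaw=r[2] if yaw is None else yaw
    t=-((yaw-r[2]+180)%360-180)
    R2=Rm*R.from_euler("z",t,degrees=True)
    d=R2.inv().apply(np.array([x,y,z])-p)/.02
    print("pos",p.round(4),"rot",r.round(1),"| shift shares",d.round(2),"turn",round(t/45,3),"F",o["force"].round(1),"w",round(o["grip_width"],4),"g",round(o["grasp_force"],1),"t",round(o["time_s"],2))
E
python3 -m jog '[[1,0,0,0,0.153],[1,0,0,0,0.153],[1,0,0,0,0.153],[1,0,0,0,0.153],[1,0,0,0,0.153],[1,0,0,0,0.153],[1,0,0,0,0.153],[1,0,0,0,0.153],[1,0,0,0,0.153],[1,0,0,0,0.153],[1,0,0,0,0.153],[1,0,0,0,0.153]]' 30
python3 -m jog '[[1,0,0,0,0.153],[1,0,0,0,0.153],[1,0,0,0,0.153],[1,0,0,0,0.153],[1,0,0,0,0.153],[1,0,0,0,0.153],[1,0,0,0,0]]'
python3 -c "
from h import *
go(.513,-.063,.12,30.8)"
```

```text
time_s: 1.1
tool_pos: [0.2795, 0.5865, 0.2389]
tool_rot: [-180.0, 0.1, 71.6]
force: [0.0, 0.0, -0.4]
grip_width: 0.0868
grasp_force: 0.0
time_s: 1.68
tool_pos: [0.2796, 0.5865, 0.2389]
tool_rot: [179.9, 0.0, 30.4]
force: [0.2, 0.6, -0.1]
grip_width: 0.0871
grasp_force: 0.0
pos [0.2796 0.5865 0.2389] rot [179.9   0.   30.4] | shift shares [-6.6  33.86  5.98] turn -0.009 F [ 0.2  0.6 -0.1] w 0.0871 g 0.0 t 1.68
```

```bash
python3 -m jog '[[1,-0.2,1,0,0],[1,-0.2,1,0,0],[1,-0.2,1,0,0],[1,-0.2,1,0,0],[1,-0.2,1,0,0],[1,-0.2,1,0,0],[1,-0.2,1,0,0],[1,-0.2,1,0,0],[1,-0.2,1,0,0],[1,-0.2,1,0,0],[1,-0.2,1,0,0],[1,-0.2,1,0,0]]'
python3 -m jog '[[1,-0.2,1,0,0],[1,-0.2,1,0,0],[1,-0.2,1,0,0],[1,-0.2,1,0,0],[1,-0.2,1,0,0],[1,-0.2,1,0,0],[1,-0.2,1,0,0],[1,-0.2,1,0,0],[1,-0.2,1,0,0],[1,-0.2,1,0,0],[1,-0.2,1,0,0],[1,-0.2,1,0,0]]'
python3 -m jog '[[1,-0.2,1,0,0],[1,-0.2,1,0,0],[1,-0.2,1,0,0],[1,-0.2,1,0,0],[1,-0.2,1,0,0],[1,-0.2,1,0,0],[1,-0.2,1,0,0],[1,-0.2,1,0,0],[1,-0.2,1,0,0],[1,0,0.86,0,0],[1,0,0,0,0],[1,0,0,0,0]]'
python3 -c "
from h import *
go(.513,-.063,.12,30.8)"
```

```text
time_s: 2.68
tool_pos: [0.3606, 0.3546, 0.2394]
tool_rot: [180.0, 0.0, 30.8]
force: [0.6, -0.8, 0.7]
grip_width: 0.0872
grasp_force: 0.0
time_s: 3.68
tool_pos: [0.4414, 0.1236, 0.2395]
tool_rot: [-180.0, -0.0, 30.8]
force: [0.3, -0.4, 0.6]
grip_width: 0.0871
grasp_force: 0.0
time_s: 4.68
tool_pos: [0.5104, -0.0639, 0.2393]
tool_rot: [-180.0, 0.0, 30.6]
force: [-0.3, -0.1, -0.3]
grip_width: 0.0868
grasp_force: 0.0
pos [ 0.5104 -0.0639  0.2393] rot [-180.     0.    30.6] | shift shares [0.14 0.03 5.97] turn -0.004 F [-0.3 -0.1 -0.3] w 0.0868 g 0.0 t 4.68
```

```bash
python3 -m jog '[[1,0.14,0,1,0],[1,0,0,1,0],[1,0,0,1,0],[1,0,0,1,0],[1,0,0,1,0],[1,0,0,1,0],[1,0,0,1,0],[1,0,0,1,0],[1,0,0,1,0],[1,0,0,0.8,0],[1,0,0,0.5,0],[1,0,0,0,0]]'
python3 -m jog '[[0.6,0,0,0,0],[0.5,0,0,0,0],[0.3,0,0,0,0],[0.2,0,0,0,0],[0.2,0,0,0,0],[0.2,0,0,0,0],[0.2,0,0,0,0]]' 30
```

```text
time_s: 5.68
tool_pos: [0.511, -0.0604, 0.0315]
tool_rot: [-179.9, 0.2, 30.7]
force: [0.2, -0.2, -0.2]
grip_width: 0.087
grasp_force: 0.0
time_s: 6.27
tool_pos: [0.514, -0.0624, 0.0344]
tool_rot: [179.9, -0.1, 30.6]
force: [0.1, -0.9, 3.9]
grip_width: 0.0598
grasp_force: 30.0
```

```bash
python3 -m jog '[[0.2,0,0,-0.5,0],[0.2,0,0,-1,0],[0.2,0,0,-1,0],[0.2,0,0,-1,0],[0.2,0,0,-1,0],[0.2,0,0,-1,0],[0.2,0,0,0,0]]'
python3 -m jog '[[0.2,0,0,0,0.142],[0.2,0,0,0,0.142],[0.2,0,0,0,0.142],[0.2,0,0,0,0.142],[0.2,0,0,0,0.142],[0.2,0,0,0,0]]'
python3 -c "
from h import *
go(.484,.409,.14,-1.1)"
```

```text
time_s: 6.85
tool_pos: [0.5149, -0.062, 0.147]
tool_rot: [179.9, -0.3, 30.6]
force: [1.1, 0.5, -2.8]
grip_width: 0.0598
grasp_force: 30.0
time_s: 7.35
tool_pos: [0.5119, -0.0618, 0.1423]
tool_rot: [180.0, 0.1, -1.5]
force: [-0.1, -0.3, -3.1]
grip_width: 0.0598
grasp_force: 30.0
pos [ 0.5119 -0.0618  0.1423] rot [ 1.8e+02  1.0e-01 -1.5e+00] | shift shares [ -1.84 -23.51   0.12] turn -0.009 F [-0.1 -0.3 -3.1] w 0.0598 g 30.0 t 7.35
```

```bash
python3 -m jog '[[0.2,-0.08,-0.5,0,0],[0.2,-0.08,-1,0,0],[0.2,-0.08,-1,0,0],[0.2,-0.08,-1,0,0],[0.2,-0.08,-1,0,0],[0.2,-0.08,-1,0,0],[0.2,-0.08,-1,0,0],[0.2,-0.08,-1,0,0],[0.2,-0.08,-1,0,0],[0.2,-0.08,-1,0,0],[0.2,-0.08,-1,0,0],[0.2,-0.08,-1,0,0]]'
python3 -m jog '[[0.2,-0.08,-1,0,0],[0.2,-0.08,-1,0,0],[0.2,-0.08,-1,0,0],[0.2,-0.08,-1,0,0],[0.2,-0.08,-1,0,0],[0.2,-0.08,-1,0,0],[0.2,-0.08,-1,0,0],[0.2,-0.08,-1,0,0],[0.2,-0.08,-1,0,0],[0.2,-0.08,-1,0,0],[0.2,-0.08,-1,0,0],[0.2,-0.08,-1,0,0]]'
python3 -m jog '[[0.2,0,0,0,0],[0.2,0,0,0,0],[0.2,0,0,0,0]]'
python3 -c "
from h import *
from cell import read_camera
go(.484,.409,.0375,-1.1)
c=read_camera('top');cv2.imwrite('pics/t1.png',c['color'][:,:,::-1])
W=cloud(c);X,Y,Z=W[...,0],W[...,1],W[...,2]
m=(X>.38)&(X<.61)&(Y>.3)&(Y<.52)
s=cloud(np.load('pics/top0.npz')); m2=m&(np.load('pics/top0.npz')['color'].max(-1)<60)
print(rect(s[m2]))
"
```

```text
time_s: 8.35
tool_pos: [0.4983, 0.1692, 0.1426]
tool_rot: [180.0, 0.1, -1.2]
force: [-0.4, -0.5, -3.6]
grip_width: 0.0598
grasp_force: 30.0
time_s: 9.35
tool_pos: [0.4854, 0.4108, 0.1432]
tool_rot: [180.0, 0.0, -1.3]
force: [0.2, -1.1, -2.8]
grip_width: 0.0598
grasp_force: 30.0
time_s: 9.6
tool_pos: [0.4859, 0.4086, 0.1431]
tool_rot: [179.9, -0.0, -1.3]
force: [-1.2, -0.1, -2.2]
grip_width: 0.0599
grasp_force: 30.0
pos [0.4859 0.4086 0.1431] rot [179.9  -0.   -1.3] | shift shares [-0.1  -0.03  5.28] turn -0.005 F [-1.2 -0.1 -2.2] w 0.0599 g 30.0 t 9.6
(array([nan, nan]), array([0., 0.]), np.float32(nan))
```

```bash
python3 -m jog '[[0.2,-0.1,0,0.5,0],[0.2,0,0,1,0],[0.2,0,0,1,0],[0.2,0,0,1,0],[0.2,0,0,0.7,0],[0.2,0,0,0.4,0],[0.2,0,0,0.2,0],[0.2,0,0,0.15,0],[0.2,0,0,0.1,0],[0.2,0,0,0.1,0],[0.2,0,0,0,0],[0.2,0,0,0,0]]'
```

```text
time_s: 10.65
tool_pos: [0.4845, 0.4096, 0.0414]
tool_rot: [-179.9, -0.1, -1.3]
force: [-1.5, 0.1, 0.8]
grip_width: 0.06
grasp_force: 30.0
```

```bash
python3 -c "
from h import *
go(.484,.409,.0375,-1.1)"
```

```text
pos [0.4845 0.4096 0.0414] rot [-1.799e+02 -1.000e-01 -1.300e+00] | shift shares [-0.02  0.03  0.19] turn -0.006 F [-1.5  0.1  0.8] w 0.06 g 30.0 t 10.65
```

```bash
python3 -m jog '[[0.2,0,0,0.05,0],[0.2,0,0,0.05,0],[0.2,0,0,0,0],[0.2,0,0,0,0]]'
```

```text
time_s: 10.98
tool_pos: [0.4838, 0.4094, 0.0387]
tool_rot: [-180.0, -0.0, -1.3]
force: [-1.9, 0.8, 1.4]
grip_width: 0.06
grasp_force: 30.0
```

```bash
python3 -m jog '[[0.2,0,0,0.04,0],[0.2,0,0,0,0],[0.2,0,0,0,0]]'
python3 -m jog '[[0.75,0,0,0,0],[0.8,0,0,0,0],[0.9,0,0,0,0],[1,0,0,0,0],[1,0,0,0,0],[1,0,0,-0.5,0],[1,0,0,-1,0],[1,0,0,-1,0],[1,0,0,-1,0],[1,0,0,-1,0],[1,0,0,-1,0],[1,0,0,0,0]]'
python3 -c "
from h import *
go(.611,-.033,.16,91.3)"
```

```text
time_s: 11.23
tool_pos: [0.4839, 0.4093, 0.0379]
tool_rot: [-180.0, -0.0, -1.3]
force: [-1.6, 1.8, 2.9]
grip_width: 0.0595
grasp_force: 30.0
time_s: 12.23
tool_pos: [0.4863, 0.4103, 0.1532]
tool_rot: [-179.7, -0.3, -1.4]
force: [1.2, 0.8, 0.1]
grip_width: 0.0871
grasp_force: 0.0
pos [0.4863 0.4103 0.1532] rot [-179.7   -0.3   -1.4] | shift shares [-22.3    5.73  -0.43] turn -2.06 F [1.2 0.8 0.1] w 0.0871 g 0.0 t 12.23
```

```bash
python3 -m jog '[[1,0,0,-0.2,-0.158],[1,0,0,-0.2,-0.158],[1,0,0,0,-0.158],[1,0,0,0,-0.158],[1,0,0,0,-0.158],[1,0,0,0,-0.158],[1,0,0,0,-0.158],[1,0,0,0,-0.158],[1,0,0,0,-0.158],[1,0,0,0,-0.158],[1,0,0,0,-0.158],[1,0,0,0,-0.158]]'
python3 -m jog '[[0.46,0,0,0,-0.158],[0.46,-0.5,0.25,0,0],[0.46,-1,0.26,0,0],[0.46,-1,0.26,0,0],[0.46,-1,0.26,0,0],[0.46,-1,0.26,0,0],[0.46,-1,0.26,0,0],[0.46,-1,0.26,0,0],[0.46,-1,0.26,0,0],[0.46,-1,0.26,0,0],[0.46,-1,0.26,0,0],[0.46,-1,0.26,0,0]]'
python3 -m jog '[[0.46,-1,0.26,0,0],[0.46,-1,0.26,0,0],[0.46,-1,0.26,0,0],[0.46,-1,0.26,0,0],[0.46,-1,0.26,0,0],[0.46,-1,0.26,0,0],[0.46,-1,0.26,0,0],[0.46,-1,0.26,0,0],[0.46,-1,0.26,0,0],[0.46,-1,0.26,0,0],[0.46,0,0,0,0],[0.46,0,0,0,0]]'
python3 - <<'E'
from h import *
from cell import read_camera,env
go(.611,-.033,.16,91.3)
o=env.get_obs()
c=read_camera("wrist"); cv2.imwrite("pics/w1.png",c["color"][:,:,::-1])
T=np.eye(4);T[:3,:3]=R.from_euler("xyz",o["tool_rot"],degrees=True).as_matrix();T[:3,3]=o["tool_pos"]
W=cloud(c,T@c["T_tool_cam"]);Z=W[...,2];X=W[...,0]
m=(Z>.07)&(Z<.09)&(X<.617)&(X>.55);print("bar",m.sum(),rect(W[m]))
c=read_camera("top"); W=cloud(c);X,Y,Z=W[...,0],W[...,1],W[...,2]
m=(Z>.035)&(Z<.055)&(X>.37)&(X<.62)&(Y>.3)&(Y<.52); print("meter",rect(W[m]))
cv2.imwrite("pics/t2.png",c["color"][:,:,::-1])
m=(Z>.065)&(Z<.09)&(X<.617)&(X>.55)&(abs(Y)<.15);print("bar top",rect(W[m]))
m=(c["color"].max(-1)<60)&(Z<.02)&(X>.33)&(X<.65)&(Y>.28)&(Y<.54);print("mat",rect(W[m]))
E
```

```text
time_s: 13.23
tool_pos: [0.4839, 0.4086, 0.1557]
tool_rot: [180.0, 0.0, 84.3]
force: [0.8, -0.6, -0.0]
grip_width: 0.0871
grasp_force: 0.0
time_s: 14.23
tool_pos: [0.5451, 0.1977, 0.1558]
tool_rot: [180.0, 0.0, 90.8]
force: [0.6, -1.0, -1.3]
grip_width: 0.04
grasp_force: 0.0
time_s: 15.23
tool_pos: [0.6003, -0.0017, 0.1558]
tool_rot: [180.0, 0.0, 90.7]
force: [-1.0, 0.7, -0.1]
grip_width: 0.0398
grasp_force: 0.0
pos [ 0.6003 -0.0017  0.1558] rot [180.    0.   90.7] | shift shares [-1.58  0.5  -0.21] turn -0.014 F [-1.   0.7 -0.1] w 0.0398 g 0.0 t 15.23
bar 1591 (array([607.9, -33.1]), array([ 18.7, 130.2]), np.float32(90.4))
meter (array([490., 409.]), array([ 61.7, 159.7]), np.float32(178.6))
bar top (array([606.6, -70.4]), array([17. , 54.2]), np.float32(93.0))
mat (array([491., 410.]), array([174.7, 232.9]), np.float32(178.7))
```

```bash
python3 -m jog '[[0.46,-0.8,0.18,0,-0.012],[0.46,-0.78,0.18,0,0],[0.46,0,0,1,0],[0.46,0,0,1,0],[0.46,0,0,1,0],[0.46,0,0,0.7,0],[0.46,0,0,0.5,0],[0.46,0,0,0,0],[0.46,0,0,0,0]]'
python3 -m jog '[[0.3,0,0,0,0],[0.05,0,0,0,0],[0.05,0,0,0,0],[0.05,0,0,0,0],[0.05,0,0,0,0]]' 50
```

```text
time_s: 16.08
tool_pos: [0.6084, -0.03, 0.0717]
tool_rot: [-180.0, -0.0, 91.6]
force: [-0.9, -0.3, 0.3]
grip_width: 0.0396
grasp_force: 0.0
time_s: 16.5
tool_pos: [0.607, -0.0306, 0.0721]
tool_rot: [-179.8, -0.0, 91.6]
force: [-7.2, -0.4, 4.4]
grip_width: 0.0147
grasp_force: 3.2
```

```bash
python3 -m jog '[[0.05,0,0,0,0],[0.05,0,0,0,0],[0.05,0,-0.3,0,0],[0.05,0,-0.6,0,0],[0.05,0,-0.8,0,0],[0.05,0,-0.8,0,0],[0.05,0,-0.8,0,0],[0.05,0,-0.8,0,0],[0.05,0,-0.8,0,0],[0.05,0,-0.8,0,0],[0.05,0,-0.6,0,0],[0.05,0,0,0,0]]'
python3 -m jog '[[0.05,0,-0.3,0,0],[0.05,0,-0.3,0,0],[0.05,0,-0.2,0,0],[0.05,0,0,0,0],[0.05,0,0,0,0]]'
```

```text
time_s: 17.5
tool_pos: [0.4807, -0.0335, 0.0719]
tool_rot: [-180.0, -0.1, 91.6]
force: [-3.8, 0.9, 2.1]
grip_width: 0.0109
grasp_force: 50.0
time_s: 17.92
tool_pos: [0.4675, -0.0338, 0.0719]
tool_rot: [179.9, -0.0, 91.6]
force: [2.5, 3.1, -4.2]
grip_width: 0.0105
grasp_force: 49.9
```

```bash
python3 -m jog '[[0.05,0,-0.2,0,0],[0.05,0,-0.2,0,0],[0.05,0,0,0,0],[0.05,0,0,0,0]]'
python3 -m jog '[[0.05,0,-0.2,0,0],[0.05,0,-0.2,0,0],[0.05,0,0,0,0],[0.05,0,0,0,0]]'
```

```text
time_s: 18.25
tool_pos: [0.467, -0.0338, 0.0721]
tool_rot: [178.9, 0.1, 91.7]
force: [28.1, 2.5, -33.2]
grip_width: 0.0106
grasp_force: 49.9
time_s: 18.58
tool_pos: [0.4669, -0.0338, 0.0724]
tool_rot: [177.8, 0.2, 91.7]
force: [56.0, 4.9, -64.4]
grip_width: 0.0104
grasp_force: 49.9
```

```bash
python3 -m jog '[[0.05,0,0.4,0,0],[0.05,0,0.36,0,0],[0.05,0,0,0,0],[0.05,0,0,0,0]]'
python3 -m jog '[[0.3,0,0,0,0],[0.42,0,0,0,0],[0.42,0,0,0,0],[0.42,0,0,-0.5,0],[0.42,0,0,-1,0],[0.42,0,0,-1,0],[0.42,0,0,-1,0],[0.42,0,0,-1,0],[0.42,0,0,-1,0],[0.42,0,0,0,0]]'
python3 - <<'E'
from h import *
from cell import read_camera,env
go(.467,-.033,.16,91.3)
o=env.get_obs()
c=read_camera("wrist"); cv2.imwrite("pics/w2.png",c["color"][:,:,::-1])
T=np.eye(4);T[:3,:3]=R.from_euler("xyz",o["tool_rot"],degrees=True).as_matrix();T[:3,3]=o["tool_pos"]
W=cloud(c,T@c["T_tool_cam"]);np.save("pics/w2.npy",W)
for v in range(0,384,24): print(v,[tuple((W[v,u]*1000).round()) for u in(200,256,300)])
E
```

```text
time_s: 18.92
tool_pos: [0.4673, -0.0338, 0.0719]
tool_rot: [179.8, -0.0, 91.6]
force: [6.2, 4.0, -6.2]
grip_width: 0.0106
grasp_force: 50.2
time_s: 19.75
tool_pos: [0.4678, -0.0351, 0.1863]
tool_rot: [179.6, -0.1, 91.6]
force: [1.6, 0.4, -0.7]
grip_width: 0.0362
grasp_force: 0.0
pos [ 0.4678 -0.0351  0.1863] rot [ 1.796e+02 -1.000e-01  9.160e+01] | shift shares [ 0.1  -0.05  1.32] turn 0.006 F [ 1.6  0.4 -0.7] w 0.0362 g 0.0 t 19.75
0 [(np.float64(408.0), np.float64(151.0), np.float64(-0.0)), (np.float64(467.0), np.float64(153.0), np.float64(1.0)), (np.float64(513.0), np.float64(153.0), np.float64(5.0))]
24 [(np.float64(407.0), np.float64(129.0), np.float64(0.0)), (np.float64(468.0), np.float64(131.0), np.float64(0.0)), (np.float64(514.0), np.float64(130.0), np.float64(7.0))]
48 [(np.float64(406.0), np.float64(106.0), np.float64(-0.0)), (np.float64(468.0), np.float64(107.0), np.float64(0.0)), (np.float64(517.0), np.float64(109.0), np.float64(-1.0))]
72 [(np.float64(406.0), np.float64(81.0), np.float64(1.0)), (np.float64(469.0), np.float64(83.0), np.float64(-1.0)), (np.float64(510.0)
[... 1481 characters left out ...]
, np.float64(-29.0), np.float64(233.0)), (np.float64(477.0), np.float64(-206.0), np.float64(-1.0)), (np.float64(491.0), np.float64(-39.0), np.float64(219.0))]
312 [(np.float64(451.0), np.float64(-12.0), np.float64(266.0)), (np.float64(468.0), np.float64(-12.0), np.float64(265.0)), (np.float64(481.0), np.float64(-12.0), np.float64(265.0))]
336 [(np.float64(453.0), np.float64(-11.0), np.float64(275.0)), (np.float64(468.0), np.float64(-9.0), np.float64(277.0)), (np.float64(479.0), np.float64(-9.0), np.float64(277.0))]
360 [(np.float64(454.0), np.float64(-11.0), np.float64(283.0)), (np.float64(467.0), np.float64(-9.0), np.float64(284.0)), (np.float64(477.0), np.float64(-9.0), np.float64(284.0))]
```

View pics/w2.png

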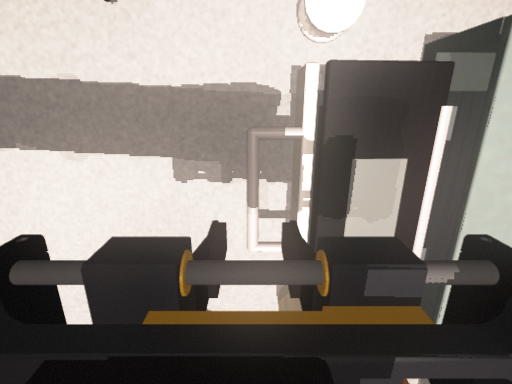

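The wrist view shows the handle (252,190), the front plate (col 311), and the black screen (cols 325–445) out of the cabinet. The tool cannot tilt, so I will press a fingertip on the screen's left side edge and carry it up along the arc by friction.

```bash
python3 - <<'E'
from h import *
W=np.load("pics/w2.npy");X,Y,Z=W[...,0],W[...,1],W[...,2]
m=(Z>.084)&(Z<.102)&(X>.52)&(X<.645)&(Y>-.1)&(Y<.13)
P=W[m];print(m.sum(),np.percentile(P,[1,50,99],axis=0).round(4))
for x in(.54,.56,.58): 
    q=P[abs(P[:,0]-x)<.006]; print(x,q[:,1].max().round(4) if len(q) else None,np.median(q[:,2]))
go(.540,.114,.187,91.3)
E
python3 -m jog '[[0,1,0.5,0,0],[0,1,0.5,0,0],[0,1,0.5,0,0],[0,1,0.5,0,0],[0,1,0.5,0,0],[0,1,0.5,0,0],[0,1,0.5,0,0],[0,0.5,0.3,0,0],[0,0,0,0,0],[0,0,0,0,0]]' 30
```

```text
21985 [[ 0.5261 -0.0781  0.0904]
 [ 0.5794  0.0153  0.0939]
 [ 0.6351  0.0834  0.0966]]
0.54 0.0837 0.09527835667222537
0.56 0.0844 0.09475935565652555
0.58 0.0852 0.0940101489759704
pos [ 0.4669 -0.0349  0.1844] rot [ 1.797e+02 -1.000e-01  9.160e+01] | shift shares [ 7.36  3.82 -0.11] turn 0.006 F [-0.6 -0.1 -0.2] w 0.0365 g 0.0 t 19.8
time_s: 20.63
tool_pos: [0.5369, 0.1167, 0.1811]
tool_rot: [-179.9, 0.1, 91.6]
force: [-0.0, -0.8, 0.2]
grip_width: 0.0005
grasp_force: 0.0
```

```bash
python3 -m jog '[[0,0,0.15,1,0],[0,0,0,1,0],[0,0,0,1,0],[0,0,0,1,0],[0,0,0,0.6,0],[0,-0.4,0,0,0],[0,-0.3,0,0,0],[0,-0.3,0,0,0],[0,-0.2,0,0,0],[0,0,0,0,0],[0,0,0,0,0]]'
```

```text
time_s: 21.55
tool_pos: [0.5418, 0.0956, 0.0911]
tool_rot: [179.9, -0.2, 91.6]
force: [0.4, 4.6, -1.1]
grip_width: 0.0003
grasp_force: 2.4
```

```bash
python3 -m jog '[[0,-0.15,0,0,0],[0,-0.15,0,0,0],[0,0,0,0,0],[0,0,0,0,0]]'
```

```text
time_s: 21.88
tool_pos: [0.5417, 0.0954, 0.0912]
tool_rot: [179.8, -0.6, 91.8]
force: [0.1, 15.3, -3.8]
grip_width: 0.0004
grasp_force: 7.4
```

```bash
python3 -m jog '[[0,-0.15,0,0,0],[0,0,0,0,0],[0,0,0.02,-0.47,0],[0,0,0.08,-0.46,0],[0,0,0.12,-0.45,0],[0,0,0.17,-0.44,0],[0,0,0,0,0]]'
python3 - <<'E'
from h import *
from cell import read_camera
go(.54,.09,.1)
c=read_camera("top");cv2.imwrite("pics/t3.png",c["color"][:,:,::-1]);W=cloud(c)
c2=read_camera("scene");cv2.imwrite("pics/s3.png",c2["color"][:,:,::-1]);W2=cloud(c2)
for W in(W,W2):
  for x in np.arange(.515,.65,.012):
    m=(abs(W[...,0]-x)<.006)&(W[...,1]>-.13)&(W[...,1]<.03)&(W[...,2]<.25);print(round(x,3),m.sum(),np.nanmedian(W[...,2][m]).round(4),end=" ; ")
  print()
E
```

```text
time_s: 22.47
tool_pos: [0.55, 0.0954, 0.1292]
tool_rot: [179.8, -0.8, 91.9]
force: [-2.0, 20.7, 1.8]
grip_width: 0.0007
grasp_force: 9.5
pos [0.55   0.0954 0.1292] rot [179.8  -0.8  91.9] | shift shares [-0.27 -0.51  1.45] turn -0.0 F [-2.  20.7  1.8] w 0.0007 g 9.5 t 22.47
0.515 343 0.0743 ; 0.527 78 0.0414 ; 0.539 372 0.0497 ; 0.551 295 0.1305 ; 0.563 184 0.1265 ; 0.575 177 0.1215 ; 0.587 174 0.1157 ; 0.599 179 0.1097 ; 0.611 166 0.1037 ; 0.623 166 0.0979 ; 0.635 147 0.0938 ; 0.647 25 0.0842 ; 
0.515 0 nan ; 0.527 0 nan ; 0.539 88 0.1358 ; 0.551 167 0.1318 ; 0.563 135 0.1265 ; 0.575 141 0.1211 ; 0.587 126 0.1152 ; 0.599 201 0.1091 ; 0.611 219 0.1032 ; 0.623 309 0.0965 ; 0.635 219 0.0929 ; 0.647 24 0.0852 ;
  return np.nanmean(a, axis, out=out, keepdims=keepdims)
```

The friction lift works: the depth profile puts the screen at about 26°. Continuing along the arc.

```bash
python3 -m jog '[[0,0,0.21,-0.42,0],[0,0,0.26,-0.4,0],[0,0,0.3,-0.37,0],[0,0,0.33,-0.33,0],[0,0,0.36,-0.3,0],[0,0,0.4,-0.26,0],[0,0,0.42,-0.21,0],[0,0,0,0,0]]'
cat >> h.py <<'E'
def screen():
    from cell import read_camera
    for n in("scene","top"):
        W=cloud(read_camera(n)); 
        m=(W[...,2]>.115)&(W[...,2]<.215)&(W[...,0]>.54)&(W[...,0]<.72)&(W[...,1]>-.15)&(W[...,1]<.03)
        P=W[m]
        if len(P)<50: print(n,len(P)); continue
        print(n,len(P),"max z",P[:,2].max().round(4))
        for lo in np.arange(.115,.2,.01):
            q=P[(P[:,2]>=lo)&(P[:,2]<lo+.01)]
            if len(q)>5: print(round(lo+.005,3),len(q),np.percentile(q[:,0],[5,50,95]).round(4))
E
python3 -c "
from h import *
go(.54,.09,.1);screen()"
```

```text
time_s: 23.23
tool_pos: [0.5945, 0.0964, 0.1738]
tool_rot: [180.0, -0.8, 92.0]
force: [-3.2, 17.2, 2.2]
grip_width: 0.0
grasp_force: 8.5
pos [0.5945 0.0964 0.1738] rot [180.   -0.8  92. ] | shift shares [-0.28 -2.73  3.69] turn -0.0 F [-3.2 17.2  2.2] w 0.0 g 8.5 t 23.23
scene 791 max z 0.1845
0.12 80 [0.6173 0.6209 0.6239]
0.13 73 [0.6117 0.6154 0.6186]
0.14 90 [0.6061 0.6098 0.6139]
0.15 89 [0.6013 0.6046 0.6079]
0.16 138 [0.5946 0.5986 0.6023]
0.17 143 [0.5895 0.5934 0.5968]
0.18 178 [0.5801 0.5868 0.5914]
top 554 max z 0.1867
0.12 43 [0.6181 0.6196 0.6213]
0.13 44 [0.6122 0.6145 0.6199]
0.14 54 [0.6071 0.6121 0.6142]
0.15 51 [0.6008 0.6065 0.6084]
0.16 67 [0.5953 0.6008 0.6029]
0.17 56 [0.5899 0.596  0.5976]
0.18 238 [0.5798 0.5849 0.5912]
```

```bash
python3 -m jog '[[0,0,0.42,-0.2,0],[0,0,0.44,-0.16,0],[0,0,0.46,-0.11,0],[0,0,0.46,-0.06,0],[0,0,0.47,-0.02,0],[0,0,0.47,0.03,0],[0,0,0.4,0.07,0],[0,0,0,0,0],[0,0,0,0,0]]'
python3 -c "
from h import *
go(.54,.09,.1);screen()"
```

```text
time_s: 24.08
tool_pos: [0.6575, 0.0861, 0.1815]
tool_rot: [180.0, 0.1, 91.5]
force: [0.3, -0.2, -0.3]
grip_width: 0.0007
grasp_force: 0.0
pos [0.6575 0.0861 0.1815] rot [1.80e+02 1.00e-01 9.15e+01] | shift shares [ 0.35 -5.87  4.07] turn -0.0 F [ 0.3 -0.2 -0.3] w 0.0007 g 0.0 t 24.08
scene 506 max z 0.1966
0.12 46 [0.6344 0.636  0.6373]
0.13 39 [0.6341 0.6355 0.6374]
0.14 34 [0.6348 0.6356 0.6368]
0.15 44 [0.6338 0.6353 0.6367]
0.16 55 [0.6333 0.6347 0.6364]
0.17 57 [0.6324 0.6342 0.6356]
0.18 69 [0.6322 0.6339 0.6356]
0.19 155 [0.6247 0.6313 0.6343]
0.2 7 [0.6288 0.631  0.6318]
top 609 max z 0.1988
0.12 47 [0.6243 0.6263 0.629 ]
0.13 30 [0.6237 0.6259 0.6285]
0.14 47 [0.6227 0.6248 0.6274]
0.15 58 [0.6231 0.6247 0.627 ]
0.16 59 [0.6225 0.6245 0.6266]
0.17 52 [0.6226 0.6247 0.6261]
0.18 62 [0.6221 0.6243 0.6264]
0.19 237 [0.6233 0.6284 0.6339]
0.2 17 [0.624  0.6278 0.6337]
```

```bash
python3 -m jog '[[0,0.75,0,0,0],[0,0.75,0,-0.2,0],[0,0,-0.9,-0.2,0],[0,0,-0.9,0,0],[0,0,-0.9,0,0],[0,0,-0.9,0,0],[0,0,0,0,0],[0,-1,0,0,0],[0,-1,0,0,0],[0,-1,0,0,0],[0,-1,0,0,0],[0,-1,0,0,0]]'
python3 -m jog '[[0,-1,0,0,0],[0,-1,0,0,0],[0,-0.4,0,0,0],[0,0,0.5,0,0],[0,0,0.4,0,0],[0,0,0.2,0,0],[0,0,0.2,0,0],[0,0,0,0,0],[0,0,0,0,0]]'
python3 -c "
from h import *
go(.643,-.034,.19)"
```

```text
time_s: 25.18
tool_pos: [0.5878, 0.0169, 0.1895]
tool_rot: [179.9, -0.0, 91.7]
force: [-0.5, -0.3, -0.9]
grip_width: 0.0004
grasp_force: 0.0
time_s: 25.93
tool_pos: [0.6147, -0.0303, 0.1886]
tool_rot: [-180.0, 0.0, 91.7]
force: [-1.0, -0.4, -0.2]
grip_width: 0.0003
grasp_force: 0.0
pos [ 0.6147 -0.0303  0.1886] rot [-180.     0.    91.7] | shift shares [-0.23  1.41 -0.07] turn -0.0 F [-1.  -0.4 -0.2] w 0.0003 g 0.0 t 25.93
```

Near contact now. I push most of the way, then measure.

```bash
python3 -m jog '[[0,0,0.25,0,0],[0,0,0.25,0,0],[0,0,0.25,0,0],[0,0,0.25,0,0],[0,0,0,0,0],[0,0,0,0,0]]'
cat >> h.py <<'E'
def ang():
    from cell import read_camera
    for n in("scene","top"):
        W=cloud(read_camera(n))
        for s,(a,b) in {"R":(-.15,-.075),"L":(.01,.08)}.items():
            m=(W[...,2]>.115)&(W[...,2]<.18)&(W[...,0]>.6)&(W[...,0]<.69)&(W[...,1]>a)&(W[...,1]<b)
            P=W[m]
            if len(P)<40: print(n,s,len(P)); continue
            for _ in range(3):
                f=np.polyfit(P[:,2],P[:,0],1); e=P[:,0]-np.polyval(f,P[:,2]); P=P[abs(e)<max(.003,1.5*e.std())]
            print(n,s,len(P),"angle",(90+np.degrees(np.arctan(f[0]))).round(2),"x at z.087",np.polyval(f,.087).round(4),"rms",e.std().round(4))
E
python3 -c "
from h import *
go(.643,-.034,.19);ang()"
```

```text
time_s: 26.43
tool_pos: [0.635, -0.0308, 0.1887]
tool_rot: [180.0, 0.0, 91.6]
force: [-1.3, -0.2, -0.5]
grip_width: 0.0007
grasp_force: 0.5
pos [ 0.635  -0.0308  0.1887] rot [180.    0.   91.6] | shift shares [-0.17  0.39 -0.06] turn -0.0 F [-1.3 -0.2 -0.5] w 0.0007 g 0.5 t 26.43
scene R 54 angle 100.68 x at z.087 0.6375 rms 0.0005
scene L 152 angle 101.29 x at z.087 0.6337 rms 0.0005
top R 236 angle 101.38 x at z.087 0.6279 rms 0.0012
top L 47 angle 100.95 x at z.087 0.6246 rms 0.0008
```

```bash
python3 -m jog '[[0,0,0.2,0,0],[0,0,0.2,0,0],[0,0,0.2,0,0],[0,0,0,0,0],[0,0,0,0,0]]'
python3 -c "
from h import *
go(.643,-.034,.19);ang()"
```

```text
time_s: 26.95
tool_pos: [0.6471, -0.0306, 0.1891]
tool_rot: [179.9, 0.0, 91.6]
force: [-1.2, -0.1, 0.0]
grip_width: 0.0004
grasp_force: 0.6
pos [ 0.6471 -0.0306  0.1891] rot [179.9   0.   91.6] | shift shares [-0.16 -0.21 -0.05] turn -0.0 F [-1.2 -0.1  0. ] w 0.0004 g 0.6 t 26.95
scene R 25
scene L 70 angle 108.77 x at z.087 0.6337 rms 0.0005
top R 331 angle 109.14 x at z.087 0.6274 rms 0.0013
top L 45 angle 109.19 x at z.087 0.6233 rms 0.0011
```

```bash
python3 -m jog '[[0,0,0.08,0,0],[0,0,0,0,0],[0,0,0,0,0],[0,0,-0.5,0,0],[0,0,-1,0,0],[0,0,-1,0,0],[0,0,-0.5,-0.5,0],[0,0,-1,-1,0],[0,0,-1,-1,0],[0,0,-1,-1,0],[0,0,0,-1,0],[0,0,0,0,0]]'
python3 - <<'E'
from h import *
from cell import read_camera
go(.5,-.034,.27);ang()
for n in("top","scene"):
    c=read_camera(n);cv2.imwrite(f"pics/{n}9.png",c["color"][:,:,::-1]);W=cloud(c);W0=cloud(np.load(f"pics/{n}0.npz"));X,Y,Z=W[...,0],W[...,1],W[...,2]
    m=(Z>.068)&(Z<.088)&(X>.44)&(X<.53)&(abs(Y+.034)<.13);print(n,"handle",m.sum(),W[m].min(0).round(4),W[m].max(0).round(4))
    for k,(a,b,d,e,f,g) in {"spool":(.49,.6,.1,.19,.035,.06),"bottle":(.49,.58,-.26,-.18,.12,.2),"meter":(.37,.62,.3,.52,.03,.055)}.items():
        def s(W): m=(W[...,0]>a)&(W[...,0]<b)&(W[...,1]>d)&(W[...,1]<e)&(W[...,2]>f)&(W[...,2]<g); return rect(W[m]) if m.sum()>9 else None
        print(k,s(W0),s(W))
E
```

```text
time_s: 28.05
tool_pos: [0.5303, -0.0338, 0.2841]
tool_rot: [179.4, -0.2, 91.6]
force: [0.8, 0.4, 0.8]
grip_width: 0.0005
grasp_force: 0.0
pos [ 0.5303 -0.0338  0.2841] rot [179.4  -0.2  91.6] | shift shares [ 0.03 -1.52  0.69] turn -0.0 F [0.8 0.4 0.8] w 0.0005 g 0.0 t 28.05
scene R 48 angle 109.54 x at z.087 0.6371 rms 0.0005
scene L 61 angle 109.18 x at z.087 0.6339 rms 0.0005
top R 43 angle 109.35 x at z.087 0.629 rms 0.0009
top L 184 angle 109.38 x at z.087 0.6236 rms 0.0011
top handle 82 [ 0.5091 -0.1543  0.0729] [0.5236 0.0839 0.0873]
spool (array([536.9, 142.6]), array([52.7, 53.9]), np.float32(4.4)) (array([537. , 142.8]), array([52.7, 53.7]), np.float32(3.3))
bottle (array([ 531.2, -215. ]), array([24.7, 26. ]), np.float32(173.3)) (array([ 531.7, -214.4]), array([22.8, 23.6]), np.float32(94.8))
meter None (array([490.1, 409. ]), array([ 60.7, 159.9]), np.float32(178.8))
scene handle 630 [ 0.4597 -0.152   0.068 ] [0.5259 0.0853 0.086 ]
spool (array([536.8, 143.7]), array([54. , 54.6]), np.float32(102.6)) (array([536.9, 143. ]), array([53.5, 53.7]), np.float32(49.6))
bottle (array([ 531.8, -213.6]), array([25.2, 25.7]), np.float32(79.7)) (array([ 532.8, -214.1]), array([24.8, 26.4]), np.float32(66.3))
meter None (array([489.6, 409.2]), array([ 60.5, 160.5]), np.float32(178.7))
```

View pics/scene9.png

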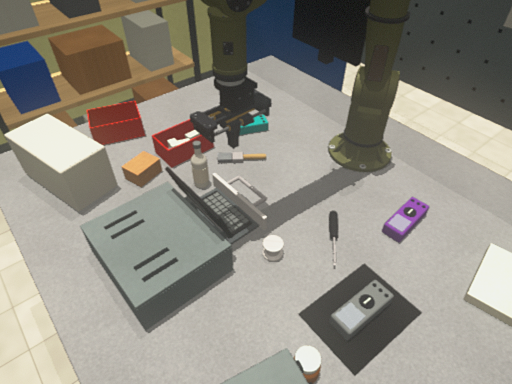

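The scene view shows the meter face up on the mat at (362,307), the drawer out with its handle at (245,190), and the screen leaning back at about (205,200). The depth fit gives about 109.4°, and the bottle and spool have not moved. Handing in.

```bash
python3 -c "
from cell import env
print(env.sign_off())"
```

```text
the job is handed in; nothing more can be done
None
```

The job is handed in at about 28 s of the 64 s allowed: the meter lies face up within about 2 mm of the mat's centre, the drawer was pulled to its stop, and the screen leans back at about 109.4° by the camera depth fit (target 110°). The bottle and spool measured unmoved; the other loose things I did not measure, only saw in the final picture.

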